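# Clamp the teleconverter in the lens vise to the set mark

### The job

The teleconverter needs clamping for work on its mount ring: stand it upright on the middle of the cork seat of the lens vise, between the two open vee jaws, and let go of it. Then turn the vise's knob clockwise to close the jaws on the barrel until the gauge needle stands on the long set mark, never letting it run on into the hatched overload band, and let go. Leave the loose things around the vise where they are.

Things in the scene. Friction and masses are not known exactly. Their poses are not given: they have to be found in the camera images.
- tc_center (a point): Centre of the loose teleconverter, half-way up (22 mm above its underside). A short solid aluminium barrel, 58 mm in diameter and 44 mm tall with its domed glass, about 0.26 kg, standing on end on the desk left of the vise: steel foot 50 mm across for the lowest 4 mm, straight aluminium barrel from 4 to 36 mm up, steel ring 54 mm across from 36 to 41 mm.
- teleconverter: The same teleconverter; origin at the centre of its underside, z up along the barrel.
- lens_vise: Bench lens vise fixed to the desk. Origin under its seat; jaws close along its y. Bed 96 mm (x) by 350 mm (y -165 to +185), 14 mm high. At -y a grey tail block, top 44 mm up, carries the knob; at +y a horizontal white dial plate, top 55 mm up, 132 x 94 mm. The two 120 degree rubber-lined vee jaws are 44 mm wide along x, 23 to 49 mm above the desk; the barrel's x sides stay free of them.
- vise_seat (a point): Middle of the vise's cork seat, on its top face, 20 mm above the desk; the cork strip is 46 mm (x) by 84 mm (y). Axes are those of the vise. A barrel standing here has 6 mm to the sprung jaw at +y, and 6 to 21 mm (it differs from start to start) to the sliding jaw at -y.
- knob_grip (a point): On the knob's vertical axis, at the height to grip. Black fluted round knob, 41 mm across, 28 mm tall (18 mm below this point, 10 mm above), 11 mm clear of the tail block; grip it at any angle. Clockwise from above drives the sliding jaw to +y, 5 mm per rad; a drag of 0.15 N m holds it where it is left. 4 to 7 rad are needed in all, so several grasps. Its axes turn with it.
- needle (a joint): Gauge needle angle in rad, 0 at rest, growing clockwise as the sprung jaw gives way: 0.1 rad per mm. The sprung jaw has a 1.5 N/mm spring, so once the barrel bears on both jaws each further rad of the knob adds about 0.5 rad. The long set mark is at 0.80 (12 N), where the needle lies along the vise's +y axis; the hatched overload band begins at 1.15.
- needle_tip (a point): Tip of the 62 mm steel needle above the dial, pivoted 88 mm from the seat on the vise's +y side.
- vise_mark (a point): The long black set mark on the dial, at the needle tip's radius (62 mm beyond the pivot along the vise's +y).
- spring_jaw: The sprung vee jaw on the gauge side (+y) of the vise, which slides to +y up to 14 mm against its spring; its origin is that of the vise when at rest.
- extension_tube: Bystander: black hollow ring, 62 mm across, 24 mm high. Leave it.
- mount_cap: Bystander: flat steel mount cap, 60 mm across, 10 mm high. Leave it.
- screwdriver: Bystander: screwdriver 150 mm long, lying beyond the vise. Leave it.
- blower: Bystander: rubber blower bulb, 54 mm across, 105 mm high, right of the vise. Leave it.
Mind the look-alikes: they are no part of the job. Leave any blue look-alike of the teleconverter alone.

How it is judged:
On the way:
1. the teleconverter stands upright on the cork seat between the jaws, let go, with the needle still near rest (x of tc_center in the frame of vise_seat between -0.008 and 0.008 m and y of tc_center in the frame of vise_seat between -0.02 and 0.008 m and z of tc_center in the frame of vise_seat between 0.017 and 0.027 m and angle between teleconverter's own z axis and vertical below 0.07 rad and contact force between the fingers and teleconverter below 0.2 N and value of joint needle below 0.15 rad), for 0.2 s.
At the end, for the whole second after the job is handed in: The needle stands within 0.12 rad of the long set mark (0.68 to 0.92 rad) and stays there, pushed by the teleconverter, which stands upright (within 0.07 rad) on the cork seat, within 5 mm of the vise's centre line and bearing on the sprung jaw with over 7 N, at rest (value of joint needle between 0.68 and 0.92 rad and contact force between spring_jaw and teleconverter above 7 N and x of tc_center in the frame of vise_seat between -0.005 and 0.005 m and z of tc_center in the frame of vise_seat between 0.018 and 0.026 m and angle between teleconverter's own z axis and vertical below 0.07 rad and linear speed of teleconverter below 0.01 m/s); the robot touches nothing.
It fails at once if the needle runs into the overload band (past 1.15 rad) (value of joint needle above 1.15 rad).
It fails at once if the teleconverter is tipped over (more than 0.5 rad) (angle between teleconverter's own z axis and vertical above 0.5 rad).
It fails at once if a loose thing around the vise (extension tube, mount cap, screwdriver, blower) is moved by more than 25 mm (distance of any of extension_tube, mount_cap, screwdriver, blower from where it was at the start of the episode above 0.025 m).
It fails at once if the teleconverter is rammed or crushed against the sprung jaw (over 26 N in all; 14 N at the set mark, 20 N at the overload band) (contact force between spring_jaw and teleconverter above 26 N).
It also fails if it takes over 72 s, if anything falls off the work surface, if the arm or the gripper's body presses on something with over 40 N, if the wrist force passes 120 N, or if a joint passes its speed limit or range.

### The arm

A 7-joint arm with a two-finger parallel gripper is mounted at the origin on the work surface. World frame = base frame: x ahead of the robot, y to its left, z up, the work surface at z = 0. Lengths are in m, angles in rad, forces in N, time in s.
With the tool pointing down it reaches from about 0.4 to 0.85 m from the base axis. Payload 4.5 kg.
Tool frame: the origin (TCP) lies on the centre line of the jaws, within the pads' length; the fingertips stand 25 mm ahead of it and the grasp point (between the pads) lies 6 mm ahead of it; z points along the fingers, y is the direction in which the jaws open and shut (so a half turn about z gives the same grasp; the last joint's range is limited). The gripper opens to 88 mm and grips with 3 to 60 N. Pads are 18 mm wide; open, the fingers measure 123 mm over their backs; the gripper's body (75 mm by 187 mm) begins 45 mm behind the grasp point.
Start: joints at [1.284, 0.689, -0.195, 1.565, 0.157, 0.902, -0.215], TCP at [0.197, -0.593, 0.264] pointing down, gripper open.
Joint ranges: [-3.01, 3.01], [-0.46, 2.08], [-1.47, 1.51], [0.13, 2.56], [-1, 4.14], [0.04, 2.09], [-2.66, 2.66]. Speed limits (rad/s): [2.57, 2.57, 3.14, 3.14, 3.14, 3.14, 3.14].

### API

Orientations are given as a unit quaternion [x, y, z, w].
In Python, from plant import r, eyes gives the robot as it stands.
- The arm moves only by the tool servo_tool, never from a script. Its argument "deltas" is a list of rows, each an object of numbers: "dx", "dy", "dz": the shift along the tool's x, y, z in units of 60 mm (1.0 is 60 mm); "ax", "ay", "az": the turn, a rotation vector about the tool's x, y, z in units of 6 degrees (1.0 is 6 degrees); "hand": the finger opening in mm, from 0 to 88.1. A call has 1 to 10 rows; each row is the pose to reach, as a shift and turn from the pose commanded when the call began, along the tool's axes at that moment; what a row does not reach only later rows make up. A row lasts 1/8 s, in which the tool goes at most 62.5 mm and 10.7 degrees, less where a joint would pass 70% of its speed; a pose out of reach is approached as far as the arm can. A call with a gripper value outside its range is refused whole. The fingers move at their own pace and stop on an object; "newtons" is the grip in N (left out, the last holds). Time passes only in rows, so rows that repeat a pose let the fingers close. It gives the time, the measured TCP pose, the force and the opening at its end, in the units of the state.
- r.get_state(): the state, without advancing time (a new reading comes with each control period).
- eyes.snapshot(name): name is "scene" or "top"; returns (picture, depth): 400x640x3 uint8, red, green, blue; 400x640 float32, m along the optical axis (not along the pixel's ray), 0 where there is no reading.
- eyes.camera_model(name): a dict with "fx", "fy", "cx", "cy" (pixels), "pose" (4x4, takes a point from camera to world coordinates). Camera axes: x right, y up, looking along -z (the intrinsics and any distortion apply to the point x, -y, -z); pixel columns grow to the right and rows downward; lengths in m; the calibration is good to about 2 mm. A picture is of the moment at which its call begins. camera_model takes no time and is no camera call.
- r.finish_job(): hands the job in, once; it reports no verdict.
The state is a dict: "clock": time; "q": joint angles; "qd": joint speeds; "joint_torque": joint torques, N m; "tool_pos": TCP position; "eef_rot": TCP orientation; "contact_force": force on the tool from outside, world axes, zero at the start; "moment": the same for the moment, N m; "opening": opening from 0.0 (shut) to 1.0 (fully open).
Only numpy, scipy, OpenCV 4.12 (cv2) and the standard library are available. Lean on these libraries where they do the work, as an engineer would, in place of code of your own. Each camera call takes 0.05 s, during which the arm holds its last target.

## Working session

There is one attempt and no reset: what is moved stays moved. The work goes in short steps, Python scripts to look and compute and a tool call to move; the robot and the scene stay as the last step left them, time stands still between calls to the robot, and variables do not carry over. Pictures are saved under pics/ and viewed, and the job is handed in when it is done.

Besides the shell and the picture viewer there is one more tool, called in YAML: its name, and indented under it one key for each argument. servo_tool: Moves the arm, as the interface text tells. Its arguments: {"type":"object","properties":{"deltas":{"type":"array","items":{"type":"object","properties":{"dx":{"type":"number"},"dy":{"type":"number"},"dz":{"type":"number"},"ax":{"type":"number"},"ay":{"type":"number"},"az":{"type":"number"},"hand":{"type":"number"}}}},"newtons":{"type":"number"}},"required":["deltas"]}

```bash
ls; mkdir -p pics
python3 - <<'E'
from plant import r,eyes
import cv2,numpy as np
s=r.get_state();print(s)
for n in("scene","top"):
    p,d=eyes.snapshot(n);cv2.imwrite(f"pics/{n}0.png",p[:,:,::-1]);np.savez(f"{n}0.npz",p=p,d=d)
    m=eyes.camera_model(n);print(n,m)
E
```

```text
pics
{'clock': 0.0, 'q': array([ 1.28379632,  0.68997315, -0.19452772,  1.56632262,  0.15730197,
        0.9025017 , -0.21511401]), 'qd': array([ 1.06602693e-04, -3.63603071e-04,  4.48204799e-05, -1.47890993e-04,
        5.76176102e-04, -3.48235297e-04, -3.64446031e-04]), 'joint_torque': array([ 3.84640352e-04, -5.27560902e+01, -1.26691326e+00, -1.53427094e+01,
       -5.26429131e-02,  6.52789648e-03,  1.31022980e-04]), 'tool_pos': array([ 0.19685909, -0.59257881,  0.26292281]), 'eef_rot': array([ 9.87156716e-01,  1.59752302e-01, -2.06194589e-04, -8.82293552e-04]), 'contact_force': array([ 0.42632415, -1.06147483,  0.46998723]), 'moment': array([ 0.00360816,  0.00141623, -0.0458021 ]), 'opening': 0.9979698653060082}
scene {'fx': 368.543585045891, 'fy': 368.543585045891, 'cx': 318.54321075558914, 'cy': 196.68769753841337, 'pose': array([[-0.80794846, -0.32442873,  0.49189967,  0.96593945],
       [ 0.58924421, -0.44943341,  0.67141706,  0.59903741],
       [ 0.00324916,  0.83231941,  0.55428678,  0.56064391],
       [ 0.        ,  0.        ,  0.        ,  1.        ]])}
top {'fx': 424.3295502039563, 'fy': 424.3295502039563, 'cx': 314.99962755545556, 'cy': 198.6585397174536, 'pose': array([[ 0.01721815,  0.99915986, -0.03719012,  0.49338777],
       [-0.99984504,  0.01706974, -0.00430453, -0.00578471],
       [-0.00366608,  0.03725848,  0.99929894,  1.20340116],
       [ 0.        ,  0.        ,  0.        ,  1.        ]])}
```

View pics/scene0.png

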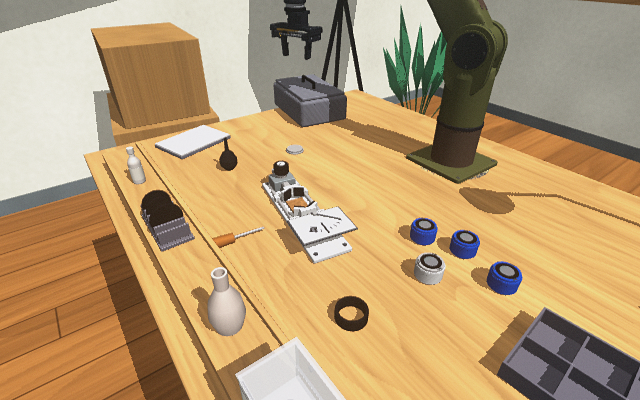

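View pics/top0.png

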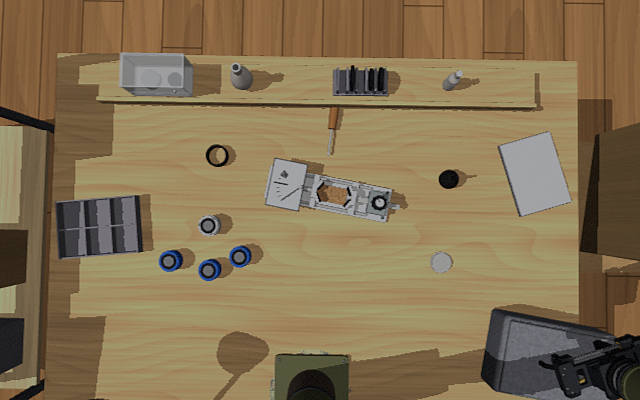

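The scene shows four candidates in the top view. A silver-grey one is at (209,225), and blue ones are at (170,261), (209,270) and (240,257). The silver one is the bare aluminium barrel I want, and the blue ones are the look-alikes. The vise runs from the dial at (287,185) to the knob at (379,203). I'll confirm with crops.

Run:
```python
import cv2,numpy as np
t=cv2.imread("pics/top0.png");s=cv2.imread("pics/scene0.png")
a=cv2.resize(t[140:235,180:410],None,fx=3.4,fy=3.4,interpolation=cv2.INTER_CUBIC)
b=cv2.resize(s[150:300,250:450],None,fx=3,fy=3,interpolation=cv2.INTER_CUBIC)[:276]
b=cv2.resize(s[150:300,250:450],(366,275),interpolation=cv2.INTER_CUBIC)
c=cv2.resize(s[205:300,395:535],(410,275),interpolation=cv2.INTER_CUBIC)
o=np.zeros((600,800,3),np.uint8);o[:a.shape[0],:a.shape[1]]=a[:, :800];o[324:599,:366]=b;o[324:599,380:790]=c
cv2.imwrite("pics/crop0.png",o)
```

```text
(no output)
```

View pics/crop0.png

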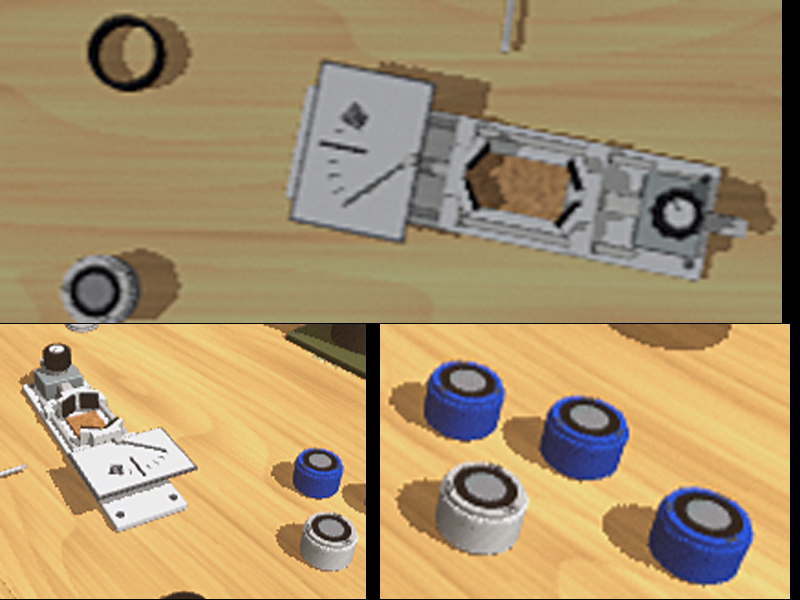

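```bash
cat > h.py <<'E'
import cv2,numpy as np
from plant import r,eyes
def cloud(n,d):
    m=eyes.camera_model(n);v,u=np.mgrid[:400,:640]
    P=np.stack([(u-m['cx'])/m['fx']*d,-(v-m['cy'])/m['fy']*d,-d,np.ones_like(d)],-1)
    return (P@m['pose'].T)[...,:3]
def ray(n,u,v,z):
    m=eyes.camera_model(n);T=m['pose']
    d=T[:3,:3]@np.array([(u-m['cx'])/m['fx'],-(v-m['cy'])/m['fy'],-1.])
    return T[:3,3]+d*(z-T[2,3])/d[2]
E
python3 - <<'E'
from h import *
for n in("top","scene"):
    f=np.load(n+"0.npz");p,d=f['p'],f['d'];W=cloud(n,d)
    hsv=cv2.cvtColor(p,cv2.COLOR_RGB2HSV)
    X,Y,Z=W[...,0],W[...,1],W[...,2]
    desk=(abs(X-.55)<.15)&(abs(Y+.1)<.3)&(d>0)
    print(n,'desk z',np.median(Z[desk]))
    if n=="top":
        # dial plate
        roi=np.zeros((400,640),bool);roi[145:235,255:410]=1
        m=(roi&(Z>.045)&(Z<.065)&(np.mgrid[:400,:640][1]<312)).astype(np.uint8)
        c,_=cv2.findContours(m,0,2);c=max(c,key=cv2.contourArea)
        print('dial',cv2.minAreaRect(np.array([ray(n,*q[0],.055)[:2] for q in c],np.float32)))
        k=roi&(Z>.068)&(np.mgrid[:400,:640][1]>350);v,u=np.nonzero(k)
        print('knob px',u.mean(),v.mean(),k.sum(),np.percentile(Z[k],[10,50,90]), cv2.minEnclosingCircle(np.array([ray(n,a,b,.083)[:2] for a,b in zip(u,v)],np.float32)))
        m=(roi&(hsv[...,0]<22)&(hsv[...,1]>70)&(Z>.012)&(Z<.03));v,u=np.nonzero(m)
        m2=m.copy();m2[:,:312]=0;m2[:,355:]=0
        v,u=np.nonzero(m2);print('cork',m2.sum(),ray(n,u.mean(),v.mean(),.02))
        print(cv2.minAreaRect(np.array([ray(n,a,b,.02)[:2] for a,b in zip(u,v)],np.float32)))
        r0=np.zeros((400,640),bool);r0[205:245,190:230]=1
        k=r0&(Z>.025);v,u=np.nonzero(k);print('tc',k.sum(),u.mean(),v.mean(),np.percentile(Z[k],[5,50,95]),cv2.minEnclosingCircle(np.array([ray(n,a,b,.038)[:2] for a,b in zip(u,v)],np.float32)), X[k].mean(),Y[k].mean())
        jm=roi&(Z>.036)&(Z<.056);cv2.imwrite("pics/hm.png",cv2.resize((np.clip(Z,0,.09)/.09*255).astype(np.uint8)[140:235,180:410],None,fx=3.4,fy=3.4,interpolation=0))
    else:
        r0=np.zeros((400,640),bool);r0[250:290,408:450]=1
        k=r0&(Z>.01)&(d>0);v,u=np.nonzero(k);print('tc',k.sum(),u.mean(),v.mean(),X[k].min(),X[k].max(),Y[k].min(),Y[k].max(),Z[k].max())
        k=r0&(Z>.038);print(X[k].mean(),Y[k].mean(),k.sum())
E
```

```text
top desk z -0.0009015460901437011
dial ((0.574651837348938, 0.07954274117946625), (0.09371036291122437, 0.13163095712661743), 79.68453979492188)
knob px 378.2156862745098 199.61274509803923 204 [0.07835759 0.08174194 1.20340116] ((0.5626676678657532, -0.17377015948295593), 0.12002592533826828)
cork 435 [ 0.55134148 -0.04827203  0.02      ]
((0.5968730449676514, -0.05639701709151268), (0.08261122554540634, 0.14011751115322113), 76.95990753173828)
tc 368 207.7391304347826 224.97826086956522 [0.03297597 0.03997706 0.04450409] ((0.4553864300251007, 0.30328369140625), 0.05497739836573601) 0.46010806616488376 0.2861622531492728
scene desk z 0.00011761892566397592
tc 748 429.14304812834223 266.9505347593583 0.43280574761619206 0.4894920752996184 0.26340332532262833 0.32022426107357566 0.04628426855532197
0.47103246627161155 0.2979441502665978 419
```

View pics/hm.png

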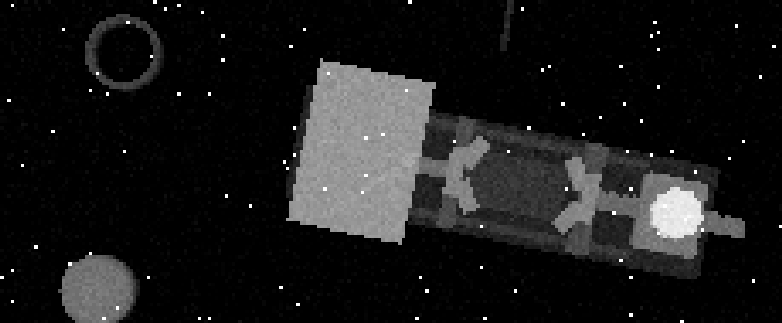

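Run:
```python
from h import *
n="top";f=np.load(n+"0.npz");p,d=f['p'],f['d'];d=np.where(d>0,d,np.nan)
W=cloud(n,d);X,Y,Z=W[...,0],W[...,1],W[...,2]
V,U=np.mgrid[:400,:640]
def big(m):
    k,l,s,c=cv2.connectedComponentsWithStats(m.astype(np.uint8));i=1+np.argmax(s[1:,4]);return l==i
roi=(V>=150)&(V<225)&(U>262)&(U<402)
dial=big(roi&(Z>.047)&(Z<.063)&(U<310)); 
def rect(m,z):
    c,_=cv2.findContours(m.astype(np.uint8),0,2);c=max(c,key=cv2.contourArea)
    return cv2.minAreaRect(np.array([ray(n,*q[0],z)[:2] for q in c],np.float32))
print('dial',rect(dial,.055))
kn=big(roi&(Z>.068)&(U>350));v,u=U[kn],V[kn];u,v=U[kn].mean(),V[kn].mean()
print('knob',kn.sum(),ray(n,u,v,.083),X[kn].mean(),Y[kn].mean(),np.nanmedian(Z[kn]), 2*np.sqrt(kn.sum()/np.pi)/424*1.12)
tc=big((V>205)&(V<245)&(U>190)&(U<230)&(Z>.025));u,v=U[tc].mean(),V[tc].mean()
print('tc',tc.sum(),2*np.sqrt(tc.sum()/np.pi)/424*1.165,ray(n,u,v,.036),X[tc].mean(),Y[tc].mean())
bx,a=rect(dial,.055)[0],rect(dial,.055)[2]
ey=np.array([np.cos(np.radians(a)),np.sin(np.radians(a))])
if ey[1]<.5: ey=np.array([-ey[1],ey[0]])
ex=np.array([ey[1],-ey[0]]);print('ey',ey,'yaw deg',np.degrees(np.arctan2(-ey[0],ey[1])))
D=np.array(bx)
# bed: pixels low
bed=roi&(Z>.008)
q=np.stack([X,Y],-1)-D; a_=q@ex;b_=q@ey
for lo,hi,nm in((.009,.03,'bed'),(.037,.056,'mid'),(.066,.09,'knob')):
    m=bed&(Z>lo)&(Z<hi)&(abs(a_)<.07)
    print(nm,'x',np.percentile(a_[m&(b_<-.055)],[1,50,99]) ,'y',np.percentile(b_[m],[0.5,99.5]))
# jaws histogram along y for mid heights
m=bed&(Z>.040)&(Z<.056)&(abs(a_)<.03)
h,e=np.histogram(b_[m],np.arange(-.30,.06,.005))
for i,j in zip(h,e): print('%.3f:%d'%(j,i),end=' ')
hsv=cv2.cvtColor(p,cv2.COLOR_RGB2HSV)
ck=big(bed&(abs(a_)<.03)&(b_<-.05)&(Z<.03)&(hsv[...,1]>70)&(hsv[...,0]<22))
print('cork',ck.sum(),'x',np.percentile(a_[ck],[1,50,99]),'y',np.percentile(b_[ck],[1,50,99]))
```

```text
dial ((0.574651837348938, 0.07954274117946625), (0.09371036291122437, 0.13163095712661743), 79.68453979492188)
knob 173 [ 0.52858717 -0.16869826  0.083     ] 0.5286525002127441 -0.16898235159753766 0.08145209593614733 0.0392039906511951
tc 361 0.05890724731995088 [0.45935498 0.29269113 0.036     ] 0.459462753302554 0.2918232745649691
ey [0.17906769 0.98383676] yaw deg -10.31546020507813
bed x [-0.04768031 -0.00305708  0.04652932] y [-0.28857747  0.05801506]
mid x [-0.03090082 -0.00099533  0.0294058 ] y [-0.30315012  0.04667304]
knob x [-0.01872955 -0.00087399  0.01774013] y [-0.27309757 -0.23383548]
-0.300:2 -0.295:0 -0.290:1 -0.285:1 -0.280:20 -0.275:21 -0.270:10 -0.265:9 -0.260:13 -0.255:12 -0.250:10 -0.245:18 -0.240:26 -0.235:28 -0.230:15 -0.225:1 -0.220:0 -0.215:1 -0.210:0 -0.205:2 -0.200:1 -0.195:13 -0.190:27 -0.185:27 -0.180:24 -0.175:32 -0.170:22 -0.165:5 -0.160:0 -0.155:0 -0.150:0 -0.145:0 -0.140:0 -0.135:0 -0.130:0 -0.125:0 -0.120:0 -0.115:0 -0.110:0 -0.105:0 -0.100:12 -0.095:22 -0.090:35 -0.085:23 -0.080:26 -0.075:25 -0.070:4 -0.065:0 -0.060:3 -0.055:2 -0.050:18 -0.045:31 -0.040:32 -0.035:31 -0.030:31 -0.025:31 -0.020:31 -0.015:31 -0.010:38 -0.005:32 0.000:37 0.005:35 0.010:37 0.015:34 0.020:39 0.025:33 0.030:34 0.035:38 0.040:33 0.045:18 0.050:0 cork 435 x [-0.02242676 -0.00023048  0.02138156] y [-0.16737139 -0.13021276 -0.09035397]
```

```bash
cat >> h.py <<'E'
from scipy.spatial.transform import Rotation as R
def to(x,y,z,yaw,s=None):
    """units for tool y pointing at world azimuth yaw (deg), tool down"""
    s=s or r.get_state();Q=R.from_quat(s['eef_rot']).as_matrix()
    a=np.radians(yaw);ty=np.array([np.cos(a),np.sin(a),0]);tz=np.array([0,0,-1.]);T=np.stack([np.cross(ty,tz),ty,tz],1)
    dp=Q.T@(np.array([x,y,z])-s['tool_pos'])/.06
    rv=np.degrees(R.from_matrix(Q.T@T).as_rotvec())/6
    print('d',dp.round(3),'a',rv.round(3),'rows>=',np.linalg.norm(dp)*60/62.5,np.linalg.norm(rv)*6/10.7)
E
python3 - <<'E'
from h import *
to(.50,-.30,.24,-45);to(.56,-.1,.24,-11); to(.46,.292,.15,-10.3)
E
```

```text
d [ 6.333 -3.035  0.388] a [-1.500e-02 -2.000e-03 -4.436e+00] rows>= 6.751693801707641 2.4876154799799335
d [ 8.333 -5.883  0.392] a [-1.4000e-02 -7.0000e-03 -1.0103e+01] rows>= 9.799331216570652 5.66517735770325
d [  8.812 -12.606   1.902] a [-1.400e-02 -7.000e-03 -1.022e+01] rows>= 14.877639999190725 5.730597840960055
```

servo_tool:
  deltas:
    - {"dx": 0.9, "dy": -0.45, "dz": 0.05, "az": -0.8}
    - {"dx": 1.8, "dy": -0.9, "dz": 0.1, "az": -1.6}
    - {"dx": 2.7, "dy": -1.3, "dz": 0.2, "az": -2.4}
    - {"dx": 3.6, "dy": -1.75, "dz": 0.2, "az": -3.2}
    - {"dx": 4.5, "dy": -2.2, "dz": 0.3, "az": -4.0}
    - {"dx": 5.4, "dy": -2.7, "dz": 0.35, "az": -4.8}
    - {"dx": 6.2, "dy": -3.3, "dz": 0.4, "az": -6}
    - {"dx": 6.8, "dy": -4.0, "dz": 0.4, "az": -7.4}
    - {"dx": 7.3, "dy": -4.7, "dz": 0.4, "az": -8.8}
    - {"dx": 7.8, "dy": -5.4, "dz": 0.4, "az": -10.2}

```text
schema error: expected keys dx, dy, dz, ax, ay, az, hand
```

Run:
```python
from h import *
print(r.get_state()['q'])
to(.46,.292,.12,-10.3)
```

```text
[ 1.28382079  0.68984502 -0.19450919  1.56622143  0.15729665  0.90247677
 -0.21510109]
d [  8.812 -12.605   2.402] a [-1.400e-02 -7.000e-03 -1.022e+01] rows>= 14.943583949675226 5.730597840960055
```

All keys are required in each row.

servo_tool:
  deltas:
    - {"dx": 0.9, "dy": -0.45, "dz": 0.05, "ax": 0, "ay": 0, "az": -0.8, "hand": 88}
    - {"dx": 1.8, "dy": -0.9, "dz": 0.1, "ax": 0, "ay": 0, "az": -1.6, "hand": 88}
    - {"dx": 2.7, "dy": -1.3, "dz": 0.2, "ax": 0, "ay": 0, "az": -2.4, "hand": 88}
    - {"dx": 3.6, "dy": -1.75, "dz": 0.2, "ax": 0, "ay": 0, "az": -3.2, "hand": 88}
    - {"dx": 4.5, "dy": -2.2, "dz": 0.3, "ax": 0, "ay": 0, "az": -4.0, "hand": 88}
    - {"dx": 5.4, "dy": -2.7, "dz": 0.35, "ax": 0, "ay": 0, "az": -4.8, "hand": 88}
    - {"dx": 6.2, "dy": -3.3, "dz": 0.4, "ax": 0, "ay": 0, "az": -6, "hand": 88}
    - {"dx": 6.8, "dy": -4.0, "dz": 0.4, "ax": 0, "ay": 0, "az": -7.4, "hand": 88}
    - {"dx": 7.3, "dy": -4.7, "dz": 0.4, "ax": 0, "ay": 0, "az": -8.8, "hand": 88}
    - {"dx": 7.8, "dy": -5.4, "dz": 0.4, "ax": 0, "ay": 0, "az": -10.2, "hand": 88}

```text
clock: 1.35
tool_pos: [0.5393, -0.1365, 0.2394]
eef_rot: [0.767, 0.642, -0.0, -0.0]
contact_force: [0.1, -0.2, 0.2]
opening: 0.994
```

Run:
```python
from h import *
print(r.get_state()['q'])
to(.46,.292,.12,-10.3)
```

```text
[ 0.42139852  0.65400314 -0.42845219  1.79445739  0.37024136  0.77378038
 -0.37433354]
d [ 6.797 -2.557  1.991] a [-0.005  0.002  0.026] rows>= 7.228919484159769 0.014922553715975555
```

servo_tool:
  deltas:
    - {"dx": 0.8, "dy": -0.3, "dz": 0, "ax": 0, "ay": 0, "az": 0, "hand": 88}
    - {"dx": 1.6, "dy": -0.6, "dz": 0, "ax": 0, "ay": 0, "az": 0, "hand": 88}
    - {"dx": 2.4, "dy": -0.9, "dz": 0.1, "ax": 0, "ay": 0, "az": 0, "hand": 88}
    - {"dx": 3.2, "dy": -1.2, "dz": 0.3, "ax": 0, "ay": 0, "az": 0, "hand": 88}
    - {"dx": 4.0, "dy": -1.5, "dz": 0.6, "ax": 0, "ay": 0, "az": 0, "hand": 88}
    - {"dx": 4.8, "dy": -1.8, "dz": 0.9, "ax": 0, "ay": 0, "az": 0, "hand": 88}
    - {"dx": 5.5, "dy": -2.1, "dz": 1.2, "ax": 0, "ay": 0, "az": 0, "hand": 88}
    - {"dx": 6.2, "dy": -2.35, "dz": 1.6, "ax": 0, "ay": 0, "az": 0, "hand": 88}
    - {"dx": 6.8, "dy": -2.56, "dz": 2.0, "ax": 0, "ay": 0, "az": 0, "hand": 88}
    - {"dx": 6.8, "dy": -2.56, "dz": 2.0, "ax": 0, "ay": 0, "az": 0.03, "hand": 88}

```text
clock: 2.6
tool_pos: [0.4594, 0.2947, 0.118]
eef_rot: [0.767, 0.641, -0.001, -0.001]
contact_force: [0.6, -0.4, 0.2]
opening: 0.996
```

Run:
```python
from h import *
s=r.get_state();print(s['q'],s['tool_pos'])
to(.46,.292,.032,-10.3)
p,d=eyes.snapshot('scene');cv2.imwrite('pics/s1.png',cv2.resize(p[120:320,320:560,::-1],None,fx=3,fy=3))
```

```text
[-0.50958918  0.81527166 -0.24157621  1.91717053  0.39885577  0.45708901
 -1.21759737] [0.4594186  0.29466272 0.11797993]
d [-0.043  0.022  1.433] a [-0.03  -0.006  0.009] rows>= 1.3763698555160981 0.018042774854690705
```

View pics/s1.png

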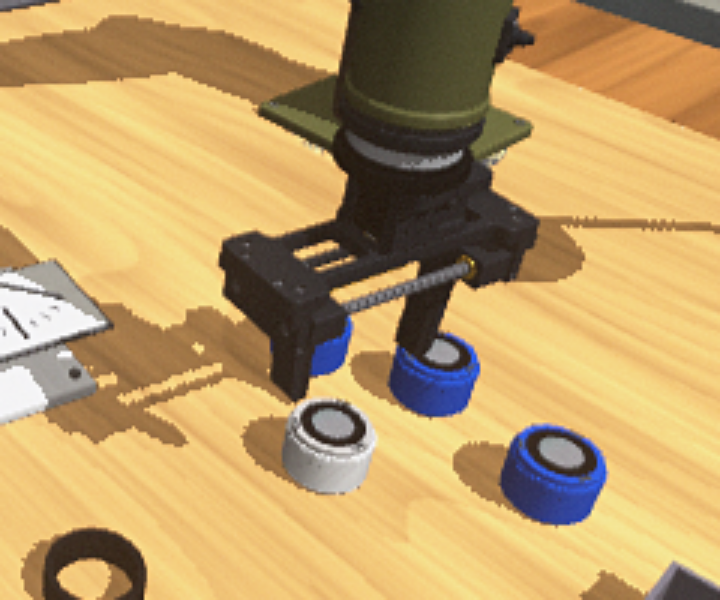

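```bash
cat >> h.py <<'E'
def proj(n,P):
    m=eyes.camera_model(n);T=np.linalg.inv(m['pose']);c=T[:3,:3]@np.array(P)+T[:3,3]
    return np.array([m['cx']+m['fx']*c[0]/-c[2],m['cy']-m['fy']*c[1]/-c[2]])
E
python3 - <<'E'
from h import *
s=r.get_state();Q=R.from_quat(s['eef_rot']).as_matrix();print(s['tool_pos'],R.from_matrix(Q).as_euler('xyz'))
for dy in(-.044,0,.044):print((proj('scene',s['tool_pos']+Q@[0,dy,.025])-[320,120])*3)
print((proj('scene',[.46,.292,.044])-[320,120])*3)
E
```

```text
[0.46062911 0.2919347  0.11875234] [-3.13997871e+00  1.20980523e-03  1.38857438e+00]
[397.9919451  345.41100974]
[345.50413365 364.27039185]
[290.62515331 383.98894424]
[332.92190659 420.76758186]
```

The picture shows the open fingers straddling the silver barrel, which is at (330,440) in the crop, and the projections agree. I'll descend and grip.

servo_tool:
  newtons: 15
  deltas:
    - {"dx": 0, "dy": 0, "dz": 0.5, "ax": 0, "ay": 0, "az": 0, "hand": 88}
    - {"dx": 0, "dy": 0, "dz": 1.0, "ax": 0, "ay": 0, "az": 0, "hand": 88}
    - {"dx": 0, "dy": 0, "dz": 1.3, "ax": 0, "ay": 0, "az": 0, "hand": 88}
    - {"dx": 0, "dy": 0, "dz": 1.45, "ax": 0, "ay": 0, "az": 0, "hand": 88}
    - {"dx": 0, "dy": 0, "dz": 1.45, "ax": 0, "ay": 0, "az": 0, "hand": 70}
    - {"dx": 0, "dy": 0, "dz": 1.45, "ax": 0, "ay": 0, "az": 0, "hand": 50}
    - {"dx": 0, "dy": 0, "dz": 1.45, "ax": 0, "ay": 0, "az": 0, "hand": 50}
    - {"dx": 0, "dy": 0, "dz": 1.45, "ax": 0, "ay": 0, "az": 0, "hand": 50}
    - {"dx": 0, "dy": 0, "dz": 1.45, "ax": 0, "ay": 0, "az": 0, "hand": 50}
    - {"dx": 0, "dy": 0, "dz": 1.45, "ax": 0, "ay": 0, "az": 0, "hand": 50}

```text
clock: 3.9
tool_pos: [0.4616, 0.2913, 0.0333]
eef_rot: [0.769, 0.639, 0.0, -0.0]
contact_force: [-1.7, -0.8, 7.3]
opening: 0.655
```

Run:
```python
from h import *
s=r.get_state();print(s['opening']*88.1,s['contact_force'],s['tool_pos'])
```

```text
57.69519758932138 [-1.74511035 -0.79588777  7.32878508] [0.46161181 0.29125764 0.03333401]
```

servo_tool:
  deltas:
    - {"dx": 0, "dy": 0, "dz": -0.3, "ax": 0, "ay": 0, "az": 0, "hand": 50}
    - {"dx": 0, "dy": 0, "dz": -0.9, "ax": 0, "ay": 0, "az": 0, "hand": 50}
    - {"dx": 0, "dy": 0, "dz": -1.5, "ax": 0, "ay": 0, "az": 0, "hand": 50}
    - {"dx": 0, "dy": 0, "dz": -1.9, "ax": 0, "ay": 0, "az": 0, "hand": 50}
    - {"dx": 0, "dy": 0, "dz": -2, "ax": 0, "ay": 0, "az": 0, "hand": 50}
    - {"dx": 0, "dy": 0, "dz": -2, "ax": 0, "ay": 0, "az": 0, "hand": 50}

```text
clock: 4.65
tool_pos: [0.4618, 0.2907, 0.1528]
eef_rot: [0.769, 0.639, 0.0, 0.0]
contact_force: [0.3, 0.2, -3.2]
opening: 0.658
```

Run:
```python
from h import *
s=r.get_state();print(s['opening']*88.1,s['contact_force'],s['tool_pos'])
to(.5516,-.0438,.15,-10.3)
p,d=eyes.snapshot('scene');cv2.imwrite('pics/s2.png',cv2.resize(p[120:320,320:560,::-1],None,fx=3,fy=3))
W=cloud('scene',d);np.savez('s2.npz',p=p,d=d)
```

```text
57.94569314121154 [ 0.25230918  0.16808338 -3.16112338] [0.46180446 0.29065292 0.15279892]
d [-5.203  2.498  0.048] a [ 0.003  0.001 -0.052] rows>= 5.540941777447906 0.02942929390576131
```

View pics/s2.png

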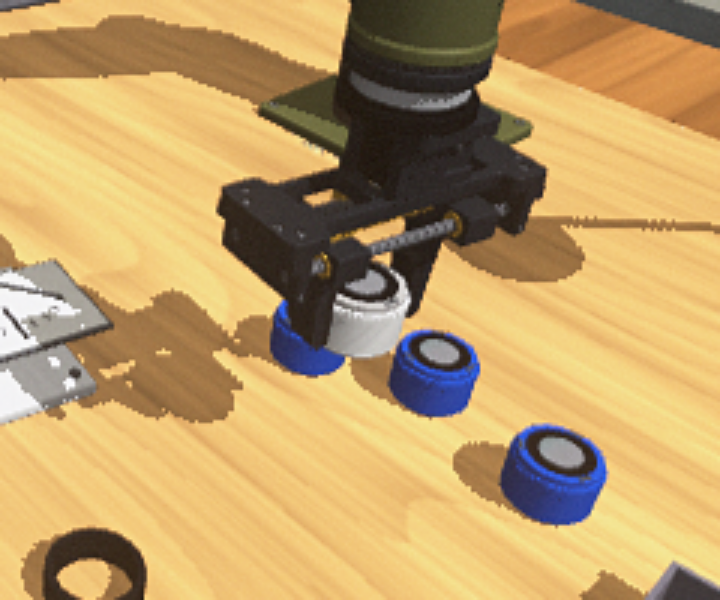

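The barrel is held upright between the fingers, at (365,315) in the crop. I'll fit its centre relative to the tool.

Run:
```python
from h import *
from scipy.optimize import least_squares
s=r.get_state();f=np.load('s2.npz');W=cloud('scene',f['d']);p=f['p'];hsv=cv2.cvtColor(p,cv2.COLOR_RGB2HSV)
Q=R.from_quat(s['eef_rot']).as_matrix();L=(W-s['tool_pos'])@Q
m=(f['d']>0)&(abs(L[...,0])<.04)&(abs(L[...,1])<.0275)&(L[...,2]>.003)&(L[...,2]<.03)&(hsv[...,1]<60)&(hsv[...,2]>110)
P=L[m];print(m.sum(),P.min(0),P.max(0))
o=least_squares(lambda c:np.hypot(P[:,0]-c[0],P[:,1]-c[1])-.029,[0,0],loss='soft_l1',f_scale=.001);print('centre in tool xy',o.x,o.cost)
print('bottom z',np.percentile(L[(f['d']>0)&(abs(L[...,0])<.04)&(abs(L[...,1])<.02)&(L[...,2]<.06)&(L[...,2]>-.02)&(hsv[...,1]<60)&(hsv[...,2]>110)][:,2],[1,50,99]))
print(s['tool_pos'])
```

```text
246 [ 0.0076384  -0.01617525  0.00327216] [0.02832112 0.02731043 0.02990083]
centre in tool xy [-0.00148103 -0.00015702] 6.014388251542854e-05
bottom z [-0.01183228 -0.00044185  0.02825553]
[0.46149408 0.29045871 0.1521882 ]
```

Run:
```python
from h import *
to(.5513,-.0453,.15,-10.3)
```

```text
d [-5.225  2.501  0.041] a [-0.005  0.01  -0.051] rows>= 5.561094688781156 0.029207754275798192
```

servo_tool:
  deltas:
    - {"dx": -0.4, "dy": 0.2, "dz": 0, "ax": 0, "ay": 0, "az": 0, "hand": 50}
    - {"dx": -1.1, "dy": 0.5, "dz": 0, "ax": 0, "ay": 0, "az": 0, "hand": 50}
    - {"dx": -1.8, "dy": 0.85, "dz": 0, "ax": 0, "ay": 0, "az": 0, "hand": 50}
    - {"dx": -2.5, "dy": 1.2, "dz": 0, "ax": 0, "ay": 0, "az": 0, "hand": 50}
    - {"dx": -3.2, "dy": 1.55, "dz": 0, "ax": 0, "ay": 0, "az": 0, "hand": 50}
    - {"dx": -3.9, "dy": 1.9, "dz": 0, "ax": 0, "ay": 0, "az": 0, "hand": 50}
    - {"dx": -4.6, "dy": 2.2, "dz": 0, "ax": 0, "ay": 0, "az": 0, "hand": 50}
    - {"dx": -5.1, "dy": 2.4, "dz": 0, "ax": 0, "ay": 0, "az": -0.05, "hand": 50}
    - {"dx": -5.22, "dy": 2.5, "dz": 0.04, "ax": 0, "ay": 0, "az": -0.05, "hand": 50}
    - {"dx": -5.22, "dy": 2.5, "dz": 0.04, "ax": 0, "ay": 0, "az": -0.05, "hand": 50}

```text
clock: 5.95
tool_pos: [0.5513, -0.0439, 0.1494]
eef_rot: [0.768, 0.641, -0.0, -0.001]
contact_force: [0.1, 0.1, -2.5]
opening: 0.65
```

Run:
```python
from h import *
for n in('scene','top'):
    p,d=eyes.snapshot(n);np.savez(n+'3.npz',p=p,d=d);cv2.imwrite(f'pics/{n}3.png',cv2.resize(p[100:280,220:400,::-1] if n=='scene' else p[140:235,250:410,::-1],None,fx=3.3,fy=3.3))
to(.5513,-.0453,.055,-10.3);s=r.get_state();print(s['opening']*88,s['tool_pos'],s['contact_force'])
```

```text
d [-0.053  0.011  1.582] a [-0.01  -0.014  0.026] rows>= 1.519933992104146 0.017406726068672333
57.338118395615496 [ 0.55127427 -0.04221168  0.14994566] [-0.30659702  0.36554476 -2.46061056]
```

View pics/scene3.png

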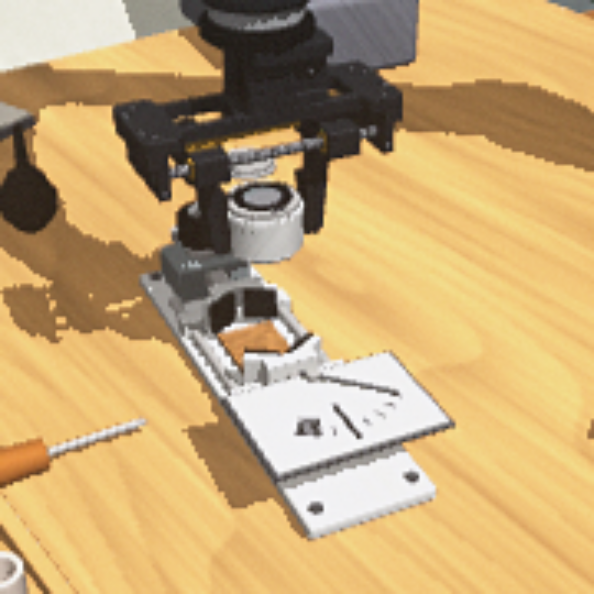

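The barrel hangs above the cork seat and clear of both jaws, at (265,220) in the crop. The needle is at rest. I'll lower it, slowly at the end.

servo_tool:
  deltas:
    - {"dx": -0.03, "dy": 0, "dz": 0.4, "ax": 0, "ay": 0, "az": 0, "hand": 50}
    - {"dx": -0.03, "dy": 0, "dz": 0.8, "ax": 0, "ay": 0, "az": 0, "hand": 50}
    - {"dx": -0.03, "dy": 0, "dz": 1.1, "ax": 0, "ay": 0, "az": 0, "hand": 50}
    - {"dx": -0.03, "dy": 0, "dz": 1.3, "ax": 0, "ay": 0, "az": 0, "hand": 50}
    - {"dx": -0.03, "dy": 0, "dz": 1.4, "ax": 0, "ay": 0, "az": 0, "hand": 50}
    - {"dx": -0.03, "dy": 0, "dz": 1.48, "ax": 0, "ay": 0, "az": 0, "hand": 50}
    - {"dx": -0.03, "dy": 0, "dz": 1.52, "ax": 0, "ay": 0, "az": 0, "hand": 50}
    - {"dx": -0.03, "dy": 0, "dz": 1.52, "ax": 0, "ay": 0, "az": 0, "hand": 50}

```text
clock: 7.05
tool_pos: [0.5514, -0.0463, 0.0593]
eef_rot: [0.768, 0.641, 0.0, 0.0]
contact_force: [0.7, 0.6, -3.0]
opening: 0.651
```

Run:
```python
from h import *
for i in range(2):
  p,d=eyes.snapshot('scene')
  s=r.get_state();print(s['opening']*88,s['tool_pos'],s['contact_force'])
cv2.imwrite('pics/scene4.png',cv2.resize(p[130:270,240:380,::-1],None,fx=4,fy=4))
```

```text
57.62457912834698 [ 0.55143767 -0.04632988  0.05936725] [-0.65499633  0.074093   -2.74487662]
57.83973806720363 [ 0.5514844 -0.0463509  0.0594159] [-0.148768   -0.28064365 -2.30191961]
```

View pics/scene4.png

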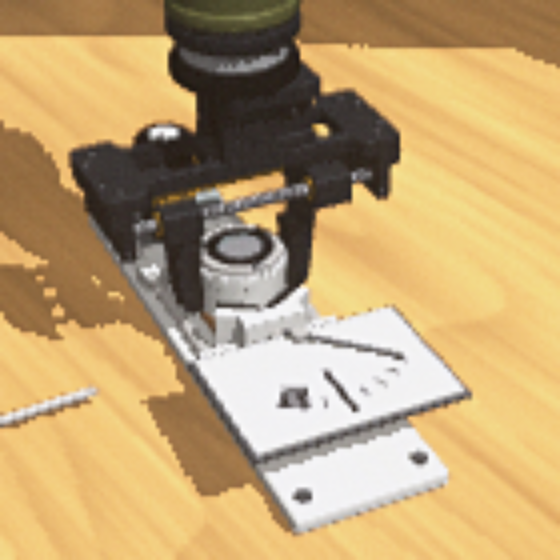

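servo_tool:
  deltas:
    - {"dx": 0, "dy": 0, "dz": 0.03, "ax": 0, "ay": 0, "az": 0, "hand": 50}
    - {"dx": 0, "dy": 0, "dz": 0.06, "ax": 0, "ay": 0, "az": 0, "hand": 50}
    - {"dx": 0, "dy": 0, "dz": 0.08, "ax": 0, "ay": 0, "az": 0, "hand": 50}
    - {"dx": 0, "dy": 0, "dz": 0.08, "ax": 0, "ay": 0, "az": 0, "hand": 50}

```text
clock: 7.65
tool_pos: [0.5512, -0.0462, 0.0542]
eef_rot: [0.768, 0.641, -0.0, -0.0]
contact_force: [-0.2, -0.3, -1.7]
opening: 0.654
```

servo_tool:
  deltas:
    - {"dx": 0, "dy": 0, "dz": 0.015, "ax": 0, "ay": 0, "az": 0, "hand": 50}
    - {"dx": 0, "dy": 0, "dz": 0.015, "ax": 0, "ay": 0, "az": 0, "hand": 50}
    - {"dx": 0, "dy": 0, "dz": 0.015, "ax": 0, "ay": 0, "az": 0, "hand": 50}

```text
clock: 8.02
tool_pos: [0.5513, -0.0462, 0.0534]
eef_rot: [0.768, 0.641, -0.0, 0.0]
contact_force: [0.0, 0.3, -1.5]
opening: 0.653
```

servo_tool:
  deltas:
    - {"dx": 0, "dy": 0, "dz": 0.02, "ax": 0, "ay": 0, "az": 0, "hand": 50}
    - {"dx": 0, "dy": 0, "dz": 0.02, "ax": 0, "ay": 0, "az": 0, "hand": 50}
    - {"dx": 0, "dy": 0, "dz": 0.02, "ax": 0, "ay": 0, "az": 0, "hand": 50}

```text
clock: 8.4
tool_pos: [0.5513, -0.0462, 0.0533]
eef_rot: [0.768, 0.641, 0.0, 0.0]
contact_force: [-1.8, 0.8, 8.9]
opening: 0.655
```

Contact with the seat. I'll open the hand gently to 74 mm, wait, then rise.

servo_tool:
  deltas:
    - {"dx": 0, "dy": 0, "dz": 0, "ax": 0, "ay": 0, "az": 0, "hand": 62}
    - {"dx": 0, "dy": 0, "dz": 0, "ax": 0, "ay": 0, "az": 0, "hand": 74}
    - {"dx": 0, "dy": 0, "dz": 0, "ax": 0, "ay": 0, "az": 0, "hand": 74}
    - {"dx": 0, "dy": 0, "dz": 0, "ax": 0, "ay": 0, "az": 0, "hand": 74}
    - {"dx": 0, "dy": 0, "dz": -0.3, "ax": 0, "ay": 0, "az": 0, "hand": 74}
    - {"dx": 0, "dy": 0, "dz": -0.7, "ax": 0, "ay": 0, "az": 0, "hand": 74}
    - {"dx": 0, "dy": 0, "dz": -1.2, "ax": 0, "ay": 0, "az": 0, "hand": 74}
    - {"dx": 0, "dy": 0, "dz": -1.7, "ax": 0, "ay": 0, "az": 0, "hand": 74}
    - {"dx": 0, "dy": 0, "dz": -1.8, "ax": 0, "ay": 0, "az": 0, "hand": 74}

```text
clock: 9.52
tool_pos: [0.5523, -0.0462, 0.1618]
eef_rot: [0.768, 0.641, 0.001, 0.001]
contact_force: [0.1, 0.3, 0.5]
opening: 0.839
```

Run:
```python
from h import *
p,d=eyes.snapshot('scene')
s=r.get_state();print(s['opening']*88,s['tool_pos'],s['contact_force'],s['q'])
cv2.imwrite('pics/scene5.png',cv2.resize(p[130:270,240:380,::-1],None,fx=4,fy=4))
to(.5287,-.1687,.13,-17)
```

```text
73.55102396889407 [ 0.55197327 -0.04632692  0.16140457] [ 0.0928495  -0.54593314 -0.40863836] [ 0.22833147  0.76329453 -0.38481961  1.86999439  0.4795512   0.59799124
 -0.64164734]
d [-2.076 -0.018  0.523] a [ 0.023 -0.004  1.114] rows>= 2.055427909086455 0.6250111580804535
```

View pics/scene5.png

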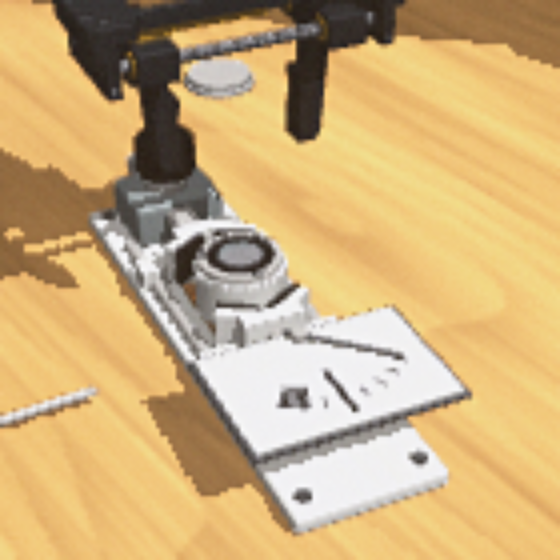

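The barrel stands upright on the cork at (240,265) in the crop. It is clear of both jaws and the needle is at rest. Next I go to the knob, winding the wrist counter-clockwise first for a long clockwise stroke.

servo_tool:
  newtons: 30
  deltas:
    - {"dx": -0.5, "dy": 0, "dz": 0, "ax": 0, "ay": 0, "az": -1.4, "hand": 64}
    - {"dx": -1.2, "dy": 0, "dz": 0, "ax": 0, "ay": 0, "az": -2.8, "hand": 64}
    - {"dx": -1.8, "dy": 0, "dz": 0, "ax": 0, "ay": 0, "az": -4.2, "hand": 64}
    - {"dx": -2.08, "dy": -0.02, "dz": 0.2, "ax": 0, "ay": 0, "az": -5.6, "hand": 64}
    - {"dx": -2.08, "dy": -0.02, "dz": 0.4, "ax": 0, "ay": 0, "az": -7, "hand": 64}
    - {"dx": -2.08, "dy": -0.02, "dz": 0.52, "ax": 0, "ay": 0, "az": -8.4, "hand": 64}
    - {"dx": -2.08, "dy": -0.02, "dz": 0.52, "ax": 0, "ay": 0, "az": -9.8, "hand": 64}
    - {"dx": -2.08, "dy": -0.02, "dz": 0.52, "ax": 0, "ay": 0, "az": -11.2, "hand": 64}
    - {"dx": -2.08, "dy": -0.02, "dz": 0.52, "ax": 0, "ay": 0, "az": -12.6, "hand": 64}
    - {"dx": -2.08, "dy": -0.02, "dz": 0.52, "ax": 0, "ay": 0, "az": -14, "hand": 64}

```text
clock: 10.82
tool_pos: [0.527, -0.1686, 0.1275]
eef_rot: [0.139, 0.99, 0.0, -0.001]
contact_force: [-0.1, 0.3, 0.3]
opening: 0.723
```

Run:
```python
from h import *
s=r.get_state();print(s['tool_pos'],s['q'])
to(.5287,-.1687,.13,145)
p,d=eyes.snapshot('scene')
cv2.imwrite('pics/scene6.png',cv2.resize(p[80:230,210:360,::-1],None,fx=4,fy=4))
```

```text
[ 0.52695889 -0.16864232  0.12749127] [ 0.65417544  0.90448514 -0.75542808  1.87492938  0.90777973  0.75226059
  0.66504245]
d [-0.028  0.007 -0.042] a [  0.016  -0.019 -11.835] rows>= 0.04886816914971294 6.6365574911277685
```

View pics/scene6.png

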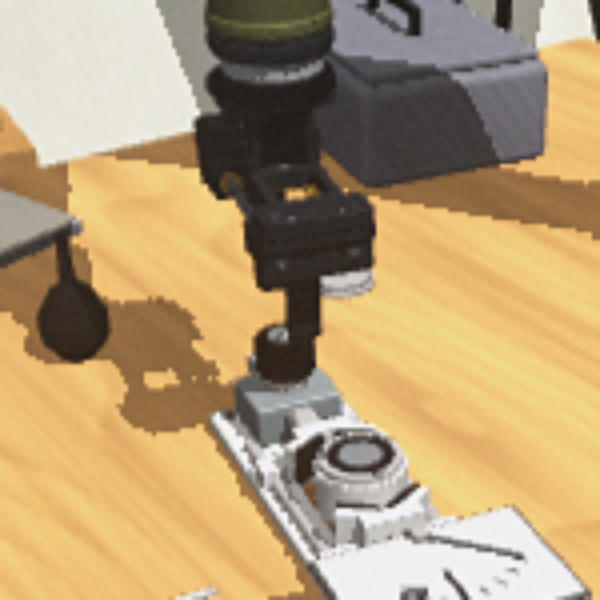

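servo_tool:
  deltas:
    - {"dx": 0, "dy": 0, "dz": -0.04, "ax": 0, "ay": 0, "az": -1.4, "hand": 64}
    - {"dx": 0, "dy": 0, "dz": -0.04, "ax": 0, "ay": 0, "az": -2.8, "hand": 64}
    - {"dx": 0, "dy": 0, "dz": -0.04, "ax": 0, "ay": 0, "az": -4.2, "hand": 64}
    - {"dx": 0, "dy": 0, "dz": -0.04, "ax": 0, "ay": 0, "az": -5.6, "hand": 64}
    - {"dx": 0, "dy": 0, "dz": -0.04, "ax": 0, "ay": 0, "az": -7, "hand": 64}
    - {"dx": 0, "dy": 0, "dz": -0.04, "ax": 0, "ay": 0, "az": -8.4, "hand": 64}
    - {"dx": 0, "dy": 0, "dz": -0.04, "ax": 0, "ay": 0, "az": -9.8, "hand": 64}
    - {"dx": 0, "dy": 0, "dz": -0.04, "ax": 0, "ay": 0, "az": -11, "hand": 64}
    - {"dx": 0, "dy": 0, "dz": -0.04, "ax": 0, "ay": 0, "az": -11, "hand": 64}

```text
clock: 12.0
tool_pos: [0.5272, -0.1686, 0.1302]
eef_rot: [-0.419, 0.908, 0.001, -0.001]
contact_force: [0.4, 0.6, -0.2]
opening: 0.724
```

Run:
```python
from h import *
s=r.get_state();print(s['tool_pos'],s['q'])
to(.5287,-.1687,.079,140)
```

```text
[ 0.52715013 -0.16861912  0.13020245] [ 0.76647028  0.99361581 -1.00111861  1.86779113  1.06387465  0.93798558
  1.67756473]
d [-0.016 -0.022  0.853] a [ 0.02  -0.003 -0.076] rows>= 0.8196154861771573 0.044356315154124415
```

servo_tool:
  deltas:
    - {"dx": -0.015, "dy": -0.02, "dz": 0.3, "ax": 0, "ay": 0, "az": 0, "hand": 64}
    - {"dx": -0.015, "dy": -0.02, "dz": 0.6, "ax": 0, "ay": 0, "az": 0, "hand": 64}
    - {"dx": -0.015, "dy": -0.02, "dz": 0.8, "ax": 0, "ay": 0, "az": 0, "hand": 64}
    - {"dx": -0.015, "dy": -0.02, "dz": 0.85, "ax": 0, "ay": 0, "az": 0, "hand": 64}
    - {"dx": -0.015, "dy": -0.02, "dz": 0.85, "ax": 0, "ay": 0, "az": 0, "hand": 45}
    - {"dx": -0.015, "dy": -0.02, "dz": 0.85, "ax": 0, "ay": 0, "az": 0, "hand": 36}
    - {"dx": -0.015, "dy": -0.02, "dz": 0.85, "ax": 0, "ay": 0, "az": 0, "hand": 36}
    - {"dx": -0.015, "dy": -0.02, "dz": 0.85, "ax": 0, "ay": 0, "az": 0, "hand": 36}
    - {"dx": -0.015, "dy": -0.02, "dz": 0.85, "ax": 0, "ay": 0, "az": 0, "hand": 36}

```text
clock: 13.12
tool_pos: [0.531, -0.17, 0.081]
eef_rot: [-0.42, 0.908, -0.001, 0.001]
contact_force: [4.3, -3.2, -1.7]
opening: 0.455
```

Run:
```python
from h import *
s=r.get_state();print(s['tool_pos'],s['opening']*88.1,s['contact_force'],s['moment'])
```

```text
[ 0.53102032 -0.17001486  0.08102218] 40.09149158524367 [ 4.32151078 -3.1925342  -1.67320927] [-0.37104585 -0.90299775  0.12906422]
```

servo_tool:
  deltas:
    - {"dx": 0, "dy": -0.03, "dz": 0, "ax": 0, "ay": 0, "az": 0.7, "hand": 36}
    - {"dx": 0, "dy": -0.03, "dz": 0, "ax": 0, "ay": 0, "az": 2, "hand": 36}
    - {"dx": 0, "dy": -0.03, "dz": 0, "ax": 0, "ay": 0, "az": 3.5, "hand": 36}
    - {"dx": 0, "dy": -0.03, "dz": 0, "ax": 0, "ay": 0, "az": 5, "hand": 36}
    - {"dx": 0, "dy": -0.03, "dz": 0, "ax": 0, "ay": 0, "az": 6.5, "hand": 36}
    - {"dx": 0, "dy": -0.03, "dz": 0, "ax": 0, "ay": 0, "az": 8, "hand": 36}
    - {"dx": 0, "dy": -0.03, "dz": 0, "ax": 0, "ay": 0, "az": 9.5, "hand": 36}
    - {"dx": 0, "dy": -0.03, "dz": 0, "ax": 0, "ay": 0, "az": 11, "hand": 36}
    - {"dx": 0, "dy": -0.03, "dz": 0, "ax": 0, "ay": 0, "az": 12.5, "hand": 36}
    - {"dx": 0, "dy": -0.03, "dz": 0, "ax": 0, "ay": 0, "az": 14, "hand": 36}

```text
clock: 14.38
tool_pos: [0.5318, -0.1748, 0.081]
eef_rot: [0.299, 0.954, -0.003, 0.002]
contact_force: [2.4, -10.2, -0.7]
opening: 0.457
```

Run:
```python
from h import *
s=r.get_state();print(s['tool_pos'],s['opening']*88.1,s['contact_force'],s['moment'],s['q'])
p,d=eyes.snapshot('scene')
cv2.imwrite('pics/scene7.png',cv2.resize(p[120:270,230:380,::-1],None,fx=4,fy=4))
```

```text
[ 0.53175766 -0.17482756  0.08099742] 40.304982598082354 [  2.40903239 -10.18700852  -0.73977257] [-1.780286   -0.79819895  0.24505433] [ 0.61386632  0.9671566  -0.67270314  1.8784287   0.98849071  0.67011487
  0.28296801]
```

View pics/scene7.png

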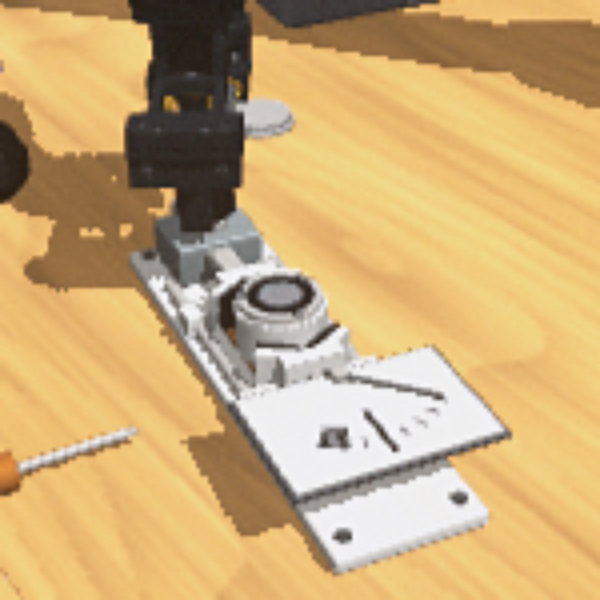

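The needle is still at rest and the grip is off-centre (about 10 N lateral force). From the drift I estimate the knob axis at about (0.529, -0.173). I'll open, recentre and regrasp here.

servo_tool:
  deltas:
    - {"dx": 0, "dy": 0, "dz": 0, "ax": 0, "ay": 0, "az": 0, "hand": 60}
    - {"dx": 0, "dy": 0, "dz": 0, "ax": 0, "ay": 0, "az": 0, "hand": 64}
    - {"dx": 0, "dy": 0, "dz": 0, "ax": 0, "ay": 0, "az": 0, "hand": 64}
    - {"dx": 0, "dy": 0, "dz": 0, "ax": 0, "ay": 0, "az": 0, "hand": 64}

```text
clock: 14.92
tool_pos: [0.5305, -0.1696, 0.0804]
eef_rot: [0.295, 0.956, 0.0, -0.0]
contact_force: [-0.6, 1.0, 0.3]
opening: 0.73
```

Run:
```python
from h import *
s=r.get_state();print(s['tool_pos'],s['opening']*88.1,s['contact_force'],s['moment'])
to(.5287,-.1728,.080,55)
p,d=eyes.snapshot('top')
s=r.get_state();print(s['tool_pos']);to(.5287,-.1728,.080,55)
cv2.imwrite('pics/top7.png',cv2.resize(p[140:235,250:410,::-1],None,fx=5,fy=5))
```

```text
[ 0.53054846 -0.16960362  0.08039436] 64.30319537241131 [-0.61400996  0.97471639  0.34559241] [ 0.07444425 -0.16210156  0.00644745]
d [-0.005 -0.061  0.007] a [ 0.004 -0.005  0.122] rows>= 0.05941405578377034 0.06869956076297075
[ 0.53053958 -0.16975537  0.08037333]
d [-0.003 -0.059  0.006] a [ 0.002 -0.004  0.121] rows>= 0.05722813814782561 0.06795447455783747
```

View pics/top7.png

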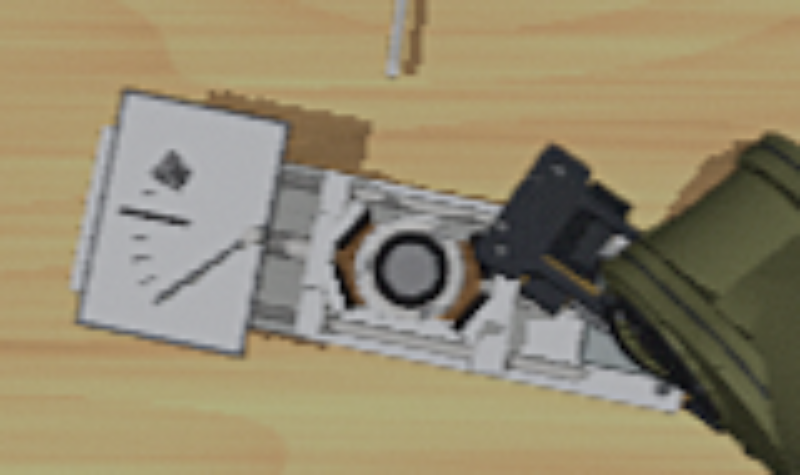

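servo_tool:
  deltas:
    - {"dx": 0, "dy": -0.06, "dz": 0, "ax": 0, "ay": 0, "az": 0, "hand": 64}
    - {"dx": 0, "dy": -0.06, "dz": 0, "ax": 0, "ay": 0, "az": 0, "hand": 45}
    - {"dx": 0, "dy": -0.06, "dz": 0, "ax": 0, "ay": 0, "az": 0, "hand": 36}
    - {"dx": 0, "dy": -0.06, "dz": 0, "ax": 0, "ay": 0, "az": 0, "hand": 36}
    - {"dx": 0, "dy": -0.06, "dz": 0, "ax": 0, "ay": 0, "az": 0, "hand": 36}
    - {"dx": 0, "dy": -0.06, "dz": 0, "ax": 0, "ay": 0, "az": 0, "hand": 36}

```text
clock: 15.72
tool_pos: [0.5287, -0.173, 0.0805]
eef_rot: [0.295, 0.956, -0.0, 0.0]
contact_force: [0.2, -0.3, 0.2]
opening: 0.459
```

Centred, with no side force. Turning on.

servo_tool:
  deltas:
    - {"dx": 0, "dy": 0, "dz": 0, "ax": 0, "ay": 0, "az": 0.7, "hand": 36}
    - {"dx": 0, "dy": 0, "dz": 0, "ax": 0, "ay": 0, "az": 2, "hand": 36}
    - {"dx": 0, "dy": 0, "dz": 0, "ax": 0, "ay": 0, "az": 3.5, "hand": 36}
    - {"dx": 0, "dy": 0, "dz": 0, "ax": 0, "ay": 0, "az": 5, "hand": 36}
    - {"dx": 0, "dy": 0, "dz": 0, "ax": 0, "ay": 0, "az": 6.5, "hand": 36}
    - {"dx": 0, "dy": 0, "dz": 0, "ax": 0, "ay": 0, "az": 8, "hand": 36}
    - {"dx": 0, "dy": 0, "dz": 0, "ax": 0, "ay": 0, "az": 9.5, "hand": 36}
    - {"dx": 0, "dy": 0, "dz": 0, "ax": 0, "ay": 0, "az": 11, "hand": 36}
    - {"dx": 0, "dy": 0, "dz": 0, "ax": 0, "ay": 0, "az": 12.5, "hand": 36}
    - {"dx": 0, "dy": 0, "dz": 0, "ax": 0, "ay": 0, "az": 14, "hand": 36}

```text
clock: 16.98
tool_pos: [0.5287, -0.173, 0.0804]
eef_rot: [0.86, 0.511, 0.0, 0.0]
contact_force: [-0.2, 0.9, -0.4]
opening: 0.457
```

Run:
```python
from h import *
s=r.get_state();print(s['tool_pos'],s['opening']*88.1,s['contact_force'],s['moment'],s['q'])
p,d=eyes.snapshot('top')
cv2.imwrite('pics/top8.png',cv2.resize(p[140:235,250:410,::-1],None,fx=5,fy=5))
```

```text
[ 0.52874007 -0.17300984  0.08043086] 40.28888528514913 [-0.1911949   0.93442315 -0.40925935] [-0.02449345  0.01623475  0.16774091] [ 0.42361997  0.89615828 -0.32453262  1.89580729  0.61144264  0.44886859
 -0.8449391 ]
```

View pics/top8.png

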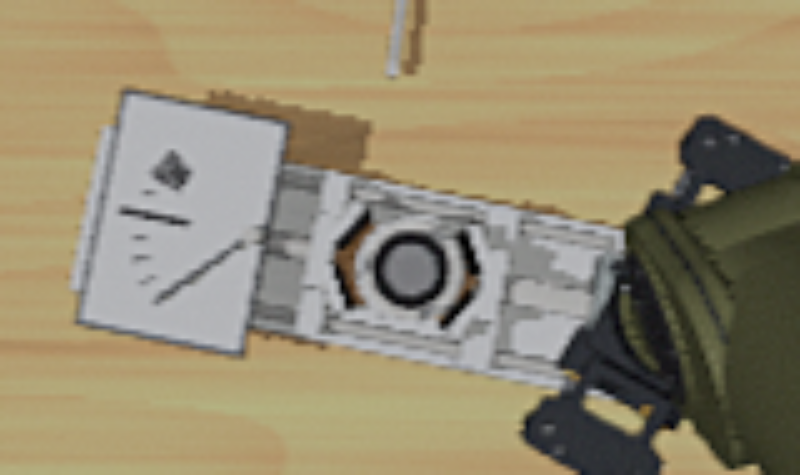

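The jaw has closed most of its gap and the needle is at rest. Continuing.

servo_tool:
  deltas:
    - {"dx": 0, "dy": 0, "dz": 0, "ax": 0, "ay": 0, "az": 0.8, "hand": 36}
    - {"dx": 0, "dy": 0, "dz": 0, "ax": 0, "ay": 0, "az": 2, "hand": 36}
    - {"dx": 0, "dy": 0, "dz": 0, "ax": 0, "ay": 0, "az": 3.2, "hand": 36}
    - {"dx": 0, "dy": 0, "dz": 0, "ax": 0, "ay": 0, "az": 4.4, "hand": 36}
    - {"dx": 0, "dy": 0, "dz": 0, "ax": 0, "ay": 0, "az": 5.6, "hand": 36}
    - {"dx": 0, "dy": 0, "dz": 0, "ax": 0, "ay": 0, "az": 6.8, "hand": 36}
    - {"dx": 0, "dy": 0, "dz": 0, "ax": 0, "ay": 0, "az": 8, "hand": 36}
    - {"dx": 0, "dy": 0, "dz": 0, "ax": 0, "ay": 0, "az": 9, "hand": 36}
    - {"dx": 0, "dy": 0, "dz": 0, "ax": 0, "ay": 0, "az": 10, "hand": 36}
    - {"dx": 0, "dy": 0, "dz": 0, "ax": 0, "ay": 0, "az": 11, "hand": 36}

```text
clock: 18.27
tool_pos: [0.5288, -0.1731, 0.0804]
eef_rot: [0.999, -0.038, 0.0, 0.0]
contact_force: [0.5, -1.4, 0.6]
opening: 0.46
```

Run:
```python
from h import *
s=r.get_state();print(s['tool_pos'],s['opening']*88.1,s['contact_force'],s['moment'],s['q'])
p,d=eyes.snapshot('top')
cv2.imwrite('pics/top9.png',cv2.resize(p[140:235,250:410,::-1],None,fx=5,fy=5))
```

```text
[ 0.5287526  -0.17307323  0.08044333] 40.52125271747302 [ 0.53235644 -1.35823484  0.55880782] [-0.14403467 -0.03785664  0.14734423] [ 0.27488026  0.88104401 -0.07039087  1.90370082  0.1538996   0.3617757
 -1.56011472]
```

View pics/top9.png

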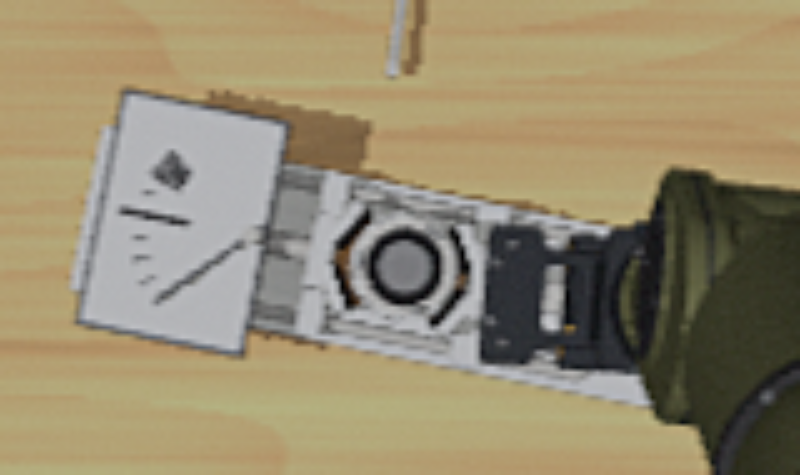

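servo_tool:
  deltas:
    - {"dx": 0, "dy": 0, "dz": 0, "ax": 0, "ay": 0, "az": 0.7, "hand": 36}
    - {"dx": 0, "dy": 0, "dz": 0, "ax": 0, "ay": 0, "az": 1.6, "hand": 36}
    - {"dx": 0, "dy": 0, "dz": 0, "ax": 0, "ay": 0, "az": 2.5, "hand": 36}
    - {"dx": 0, "dy": 0, "dz": 0, "ax": 0, "ay": 0, "az": 3.4, "hand": 36}
    - {"dx": 0, "dy": 0, "dz": 0, "ax": 0, "ay": 0, "az": 4.3, "hand": 36}
    - {"dx": 0, "dy": 0, "dz": 0, "ax": 0, "ay": 0, "az": 5.2, "hand": 36}
    - {"dx": 0, "dy": 0, "dz": 0, "ax": 0, "ay": 0, "az": 6.1, "hand": 36}
    - {"dx": 0, "dy": 0, "dz": 0, "ax": 0, "ay": 0, "az": 7, "hand": 36}

```text
clock: 19.32
tool_pos: [0.5287, -0.1731, 0.0804]
eef_rot: [0.92, -0.393, 0.0, -0.0]
contact_force: [0.3, -1.6, -0.8]
opening: 0.456
```

```bash
cat >> h.py <<'E'
def needle(p,pre=''):
    """dark pixels on the dial -> vise frame (origin, ey) at z~.057; print angle of needle about pivot (clockwise, 0.8 along +y)"""
    ey=np.array([.17907,.98384]);ex=np.array([ey[1],-ey[0]]);o=np.array([.5516,-.0438])
    g=cv2.cvtColor(p,cv2.COLOR_RGB2GRAY);out=[]
    for v in range(150,215):
        for u in range(262,312):
            if g[v,u]<125:
                q=ray('top',u,v,.057)[:2]-o;a,b=q@ex,q@ey-.088;rad=np.hypot(a,b)
                if .012<rad<.066: out.append((np.degrees(np.arctan2(a,b))*np.pi/180,rad,g[v,u]))
    out=np.array(out);h,e=np.histogram(out[:,0],np.arange(-1.6,1.6,.08),weights=160-out[:,2])
    print(pre,[(round(float(x),2),int(y)) for x,y in zip(e,h) if y>80]);return out
E
python3 - <<'E'
from h import *
s=r.get_state();print(s['tool_pos'],s['opening']*88.1,s['contact_force'],s['moment'],s['q'])
p,d=eyes.snapshot('top');np.savez('top10.npz',p=p,d=d)
needle(np.load('top0.npz')['p'],'start');needle(p,'now')
cv2.imwrite('pics/top10.png',cv2.resize(p[140:235,250:410,::-1],None,fx=5,fy=5))
E
```

```text
[ 0.52874524 -0.17305372  0.08041732] 40.2054474777696 [ 0.32966554 -1.60203378 -0.84661736] [-0.10530352 -0.00592806  0.17703068] [ 0.19037935  0.88563864  0.0736049   1.9081505  -0.16552485  0.35344211
 -1.98528162]
start [(-1.6, 148), (-1.52, 190), (-1.44, 142), (-0.96, 232), (-0.88, 1236), (-0.8, 535), (-0.64, 91), (-0.4, 126), (-0.24, 128), (-0.08, 387), (0.0, 1361), (0.16, 106), (0.32, 344), (0.4, 784), (0.48, 861), (0.56, 759), (0.64, 144), (1.36, 117), (1.44, 175)]
now [(-1.6, 127), (-1.52, 156), (-1.44, 117), (-0.88, 101), (-0.8, 940), (-0.72, 438), (-0.4, 98), (-0.24, 99), (-0.08, 343), (0.0, 1170), (0.32, 253), (0.4, 672), (0.48, 721), (0.56, 658), (0.64, 117), (1.44, 155)]
```

View pics/top10.png

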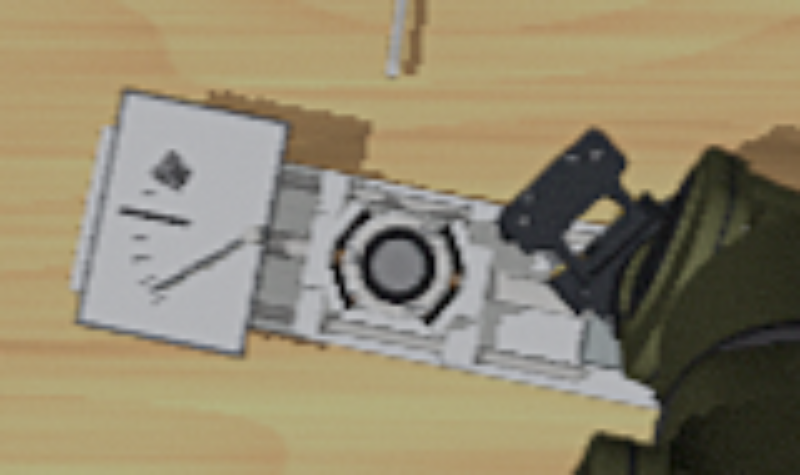

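The needle has just started to move, reading about 0.05 to 0.1 at (155,290) in the crop, so the barrel now bears on both jaws. I'll let go, rewind and take the last grasp.

servo_tool:
  deltas:
    - {"dx": 0, "dy": 0, "dz": 0, "ax": 0, "ay": 0, "az": 0, "hand": 64}
    - {"dx": 0, "dy": 0, "dz": 0, "ax": 0, "ay": 0, "az": 0, "hand": 66}
    - {"dx": 0, "dy": 0, "dz": 0, "ax": 0, "ay": 0, "az": 0, "hand": 66}
    - {"dx": 0, "dy": 0, "dz": 0, "ax": 0, "ay": 0, "az": -1.6, "hand": 66}
    - {"dx": 0, "dy": 0, "dz": 0, "ax": 0, "ay": 0, "az": -3.2, "hand": 66}
    - {"dx": 0, "dy": 0, "dz": 0, "ax": 0, "ay": 0, "az": -4.8, "hand": 66}
    - {"dx": 0, "dy": 0, "dz": 0, "ax": 0, "ay": 0, "az": -6.4, "hand": 66}
    - {"dx": 0, "dy": 0, "dz": 0, "ax": 0, "ay": 0, "az": -8, "hand": 66}
    - {"dx": 0, "dy": 0, "dz": 0, "ax": 0, "ay": 0, "az": -9.6, "hand": 66}
    - {"dx": 0, "dy": 0, "dz": 0, "ax": 0, "ay": 0, "az": -11.2, "hand": 66}

```text
clock: 20.62
tool_pos: [0.5286, -0.1731, 0.0804]
eef_rot: [0.983, 0.184, -0.0, 0.0]
contact_force: [-0.8, 0.4, -0.2]
opening: 0.749
```

servo_tool:
  deltas:
    - {"dx": 0, "dy": 0, "dz": 0, "ax": 0, "ay": 0, "az": -1.5, "hand": 66}
    - {"dx": 0, "dy": 0, "dz": 0, "ax": 0, "ay": 0, "az": -3, "hand": 66}
    - {"dx": 0, "dy": 0, "dz": 0, "ax": 0, "ay": 0, "az": -4.5, "hand": 66}
    - {"dx": 0, "dy": 0, "dz": 0, "ax": 0, "ay": 0, "az": -6, "hand": 66}
    - {"dx": 0, "dy": 0, "dz": 0, "ax": 0, "ay": 0, "az": -7, "hand": 66}
    - {"dx": 0, "dy": 0, "dz": 0, "ax": 0, "ay": 0, "az": -7, "hand": 66}

```text
clock: 21.38
tool_pos: [0.5285, -0.1732, 0.0804]
eef_rot: [0.853, 0.521, 0.0, -0.0]
contact_force: [0.1, 0.1, 0.2]
opening: 0.747
```

Run:
```python
from h import *
p,d=eyes.snapshot('top');needle(p,'now')
s=r.get_state();print(s['tool_pos'],s['opening']*88.1,s['contact_force'],s['q'])
to(.5287,-.1729,.0804,0)
```

```text
now [(-1.6, 123), (-1.52, 152), (-1.44, 116), (-0.88, 100), (-0.8, 894), (-0.72, 495), (-0.4, 97), (-0.24, 97), (-0.08, 346), (0.0, 1171), (0.32, 251), (0.4, 672), (0.48, 719), (0.56, 649), (0.64, 118), (1.44, 156)]
[ 0.52858254 -0.17316152  0.08040448] 66.24011877409086 [-0.50381864  0.28145616 -0.23486762] [ 0.42994141  0.89741389 -0.33471342  1.89557306  0.62549152  0.45385222
 -0.83417187]
d [ 0.005 -0.     0.   ] a [ 0.000e+00 -1.000e-03 -4.534e+00] rows>= 0.004587562699353982 2.542284160453075
```

Position is fine and the needle has held. I'll close and turn 10 units (1.05 rad, about +0.5 on the needle).

servo_tool:
  deltas:
    - {"dx": 0, "dy": 0, "dz": 0, "ax": 0, "ay": 0, "az": 0, "hand": 45}
    - {"dx": 0, "dy": 0, "dz": 0, "ax": 0, "ay": 0, "az": 0, "hand": 36}
    - {"dx": 0, "dy": 0, "dz": 0, "ax": 0, "ay": 0, "az": 0, "hand": 36}
    - {"dx": 0, "dy": 0, "dz": 0, "ax": 0, "ay": 0, "az": 0, "hand": 36}
    - {"dx": 0, "dy": 0, "dz": 0, "ax": 0, "ay": 0, "az": 0, "hand": 36}
    - {"dx": 0, "dy": 0, "dz": 0, "ax": 0, "ay": 0, "az": 0, "hand": 36}

```text
clock: 22.18
tool_pos: [0.5287, -0.1731, 0.0805]
eef_rot: [0.853, 0.522, 0.0, 0.0]
contact_force: [0.0, 0.0, 0.6]
opening: 0.459
```

servo_tool:
  deltas:
    - {"dx": 0, "dy": 0, "dz": 0, "ax": 0, "ay": 0, "az": 1, "hand": 36}
    - {"dx": 0, "dy": 0, "dz": 0, "ax": 0, "ay": 0, "az": 2, "hand": 36}
    - {"dx": 0, "dy": 0, "dz": 0, "ax": 0, "ay": 0, "az": 3, "hand": 36}
    - {"dx": 0, "dy": 0, "dz": 0, "ax": 0, "ay": 0, "az": 4, "hand": 36}
    - {"dx": 0, "dy": 0, "dz": 0, "ax": 0, "ay": 0, "az": 5, "hand": 36}
    - {"dx": 0, "dy": 0, "dz": 0, "ax": 0, "ay": 0, "az": 6, "hand": 36}
    - {"dx": 0, "dy": 0, "dz": 0, "ax": 0, "ay": 0, "az": 7, "hand": 36}
    - {"dx": 0, "dy": 0, "dz": 0, "ax": 0, "ay": 0, "az": 8, "hand": 36}
    - {"dx": 0, "dy": 0, "dz": 0, "ax": 0, "ay": 0, "az": 9, "hand": 36}
    - {"dx": 0, "dy": 0, "dz": 0, "ax": 0, "ay": 0, "az": 10, "hand": 36}

```text
clock: 23.42
tool_pos: [0.5287, -0.1731, 0.0805]
eef_rot: [1.0, 0.024, 0.0, 0.0]
contact_force: [-0.0, -0.0, 0.7]
opening: 0.455
```

Run:
```python
from h import *
s=r.get_state();print(s['tool_pos'],s['opening']*88.1,s['contact_force'],s['moment'])
p,d=eyes.snapshot('top');np.savez('top11.npz',p=p,d=d)
needle(p,'now')
cv2.imwrite('pics/top11.png',cv2.resize(p[140:235,250:410,::-1],None,fx=5,fy=5))
```

```text
[ 0.52872524 -0.17306408  0.08046211] 40.09493097578021 [-0.01275614 -0.01423815  0.74144578] [-0.00665278 -0.02363891  0.19679565]
now [(-1.6, 125), (-1.52, 154), (-1.44, 112), (-0.4, 97), (-0.24, 1359), (-0.08, 371), (0.0, 1163), (0.32, 252), (0.4, 664), (0.48, 716), (0.56, 654), (0.64, 117), (1.44, 155)]
```

View pics/top11.png

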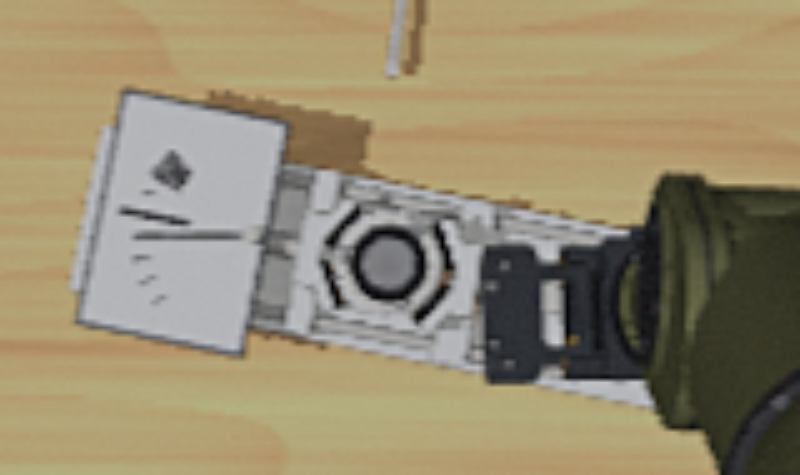

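The needle now points at about 0.60, at (135,236) in the crop. The long mark is at (155,215). It needs about +0.2, which is about 3.7 units.

servo_tool:
  deltas:
    - {"dx": 0, "dy": 0, "dz": 0, "ax": 0, "ay": 0, "az": 0.7, "hand": 36}
    - {"dx": 0, "dy": 0, "dz": 0, "ax": 0, "ay": 0, "az": 1.5, "hand": 36}
    - {"dx": 0, "dy": 0, "dz": 0, "ax": 0, "ay": 0, "az": 2.3, "hand": 36}
    - {"dx": 0, "dy": 0, "dz": 0, "ax": 0, "ay": 0, "az": 3.1, "hand": 36}
    - {"dx": 0, "dy": 0, "dz": 0, "ax": 0, "ay": 0, "az": 3.7, "hand": 36}
    - {"dx": 0, "dy": 0, "dz": 0, "ax": 0, "ay": 0, "az": 3.7, "hand": 36}

```text
clock: 24.22
tool_pos: [0.5287, -0.1731, 0.0805]
eef_rot: [0.986, -0.167, 0.0, 0.0]
contact_force: [1.6, -0.5, 0.4]
opening: 0.457
```

Run:
```python
from h import *
p,d=eyes.snapshot('top');np.savez('top12.npz',p=p,d=d)
for nm,q in(('start',np.load('top0.npz')['p']),('prev',np.load('top11.npz')['p']),('now',p)):
    o=needle(q,nm)
    o=o[(o[:,1]>.018)&(o[:,1]<.034)&(abs(o[:,0])<1.1)&(o[:,2]<120)] # needle only, inside the marks
    if len(o):print(nm,'inner needle angle+.8',np.average(o[:,0],weights=160-o[:,2])+.8,len(o))
cv2.imwrite('pics/top12.png',cv2.resize(p[150:220,258:348,::-1],None,fx=8,fy=8))
```

```text
start [(-1.6, 148), (-1.52, 190), (-1.44, 142), (-0.96, 232), (-0.88, 1236), (-0.8, 535), (-0.64, 91), (-0.4, 126), (-0.24, 128), (-0.08, 387), (0.0, 1361), (0.16, 106), (0.32, 344), (0.4, 784), (0.48, 861), (0.56, 759), (0.64, 144), (1.36, 117), (1.44, 175)]
start inner needle angle+.8 0.07454578075453255 9
prev [(-1.6, 125), (-1.52, 154), (-1.44, 112), (-0.4, 97), (-0.24, 1359), (-0.08, 371), (0.0, 1163), (0.32, 252), (0.4, 664), (0.48, 716), (0.56, 654), (0.64, 117), (1.44, 155)]
prev inner needle angle+.8 0.6189509520457853 7
now [(-1.6, 124), (-1.52, 152), (-1.44, 117), (-0.4, 97), (-0.24, 98), (-0.08, 440), (0.0, 1287), (0.08, 107), (0.32, 254), (0.4, 669), (0.48, 719), (0.56, 652), (0.64, 115), (1.44, 154)]
now inner needle angle+.8 0.8262432466468504 7
```

View pics/top12.png

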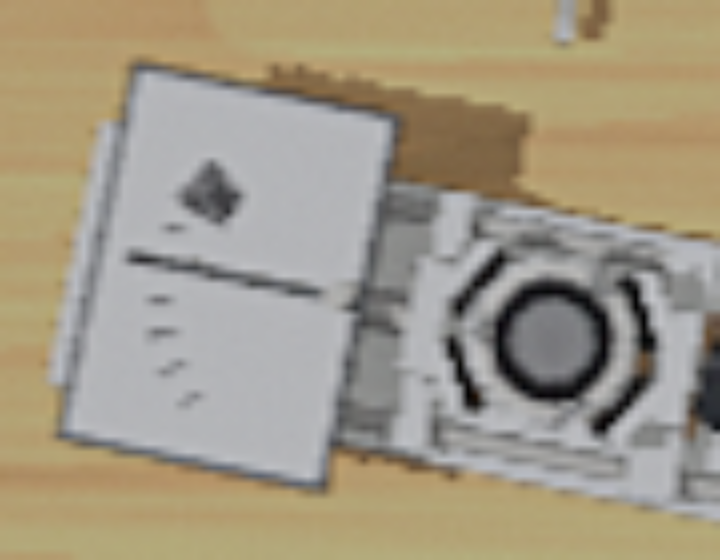

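The needle lies right along the long set mark, from (130,257) to (320,290) in the crop. I'll let go and rise clear.

servo_tool:
  deltas:
    - {"dx": 0, "dy": 0, "dz": 0, "ax": 0, "ay": 0, "az": 0, "hand": 50}
    - {"dx": 0, "dy": 0, "dz": 0, "ax": 0, "ay": 0, "az": 0, "hand": 66}
    - {"dx": 0, "dy": 0, "dz": 0, "ax": 0, "ay": 0, "az": 0, "hand": 66}
    - {"dx": 0, "dy": 0, "dz": 0, "ax": 0, "ay": 0, "az": 0, "hand": 66}
    - {"dx": 0, "dy": 0, "dz": -0.4, "ax": 0, "ay": 0, "az": 0, "hand": 66}
    - {"dx": 0, "dy": 0, "dz": -1, "ax": 0, "ay": 0, "az": 0, "hand": 66}
    - {"dx": 0, "dy": 0, "dz": -1.6, "ax": 0, "ay": 0, "az": 0, "hand": 66}
    - {"dx": 0, "dy": 0, "dz": -1.8, "ax": 0, "ay": 0, "az": 0, "hand": 66}
    - {"dx": 0, "dy": 0, "dz": -1.8, "ax": 0, "ay": 0, "az": 0, "hand": 66}

```text
clock: 25.4
tool_pos: [0.5288, -0.1731, 0.1886]
eef_rot: [0.986, -0.168, 0.001, 0.0]
contact_force: [0.2, -1.1, -0.3]
opening: 0.747
```

Run:
```python
from h import *
p,d=eyes.snapshot('top')
o=needle(p,'now');o=o[(o[:,1]>.018)&(o[:,1]<.034)&(abs(o[:,0])<1.1)&(o[:,2]<120)]
print('inner',np.average(o[:,0],weights=160-o[:,2])+.8)
s=r.get_state();print(s['tool_pos'],s['contact_force'],s['clock'])
q,d2=eyes.snapshot('scene');W=cloud('scene',d2)
a=cv2.resize(p[150:220,258:348,::-1],None,fx=4,fy=4);b=cv2.resize(q[130:270,240:380,::-1],None,fx=3,fy=3)
c=np.zeros((420,800,3),np.uint8);c[:280,:360]=a;c[:,370:790]=b;cv2.imwrite('pics/fin.png',c)
W=cloud('top',np.where(d>0,d,np.nan));m=(abs(W[...,0]-.553)<.035)&(abs(W[...,1]+.04)<.05)&(W[...,2]>.058)&(W[...,2]<.075)
ey=np.array([.17907,.98384]);ex=np.array([ey[1],-ey[0]]);v=np.array([W[m][:,0].mean()-.5516,W[m][:,1].mean()+.0438])
print('tc vise x,y',v@ex,v@ey,'top z',np.median(W[m][:,2]),m.sum())
```

```text
now [(-1.6, 122), (-1.52, 154), (-1.44, 115), (-0.4, 98), (-0.24, 100), (-0.08, 410), (0.0, 1292), (0.08, 109), (0.32, 253), (0.4, 678), (0.48, 729), (0.56, 649), (0.64, 118), (1.44, 154)]
inner 0.8218289294632349
[ 0.52820796 -0.17291984  0.18777457] [-0.05254622 -0.16880564 -0.39008501] 25.45
tc vise x,y -0.00011538430067608519 0.014226488303596775 top z 0.06083640197394069 255
```

View pics/fin.png

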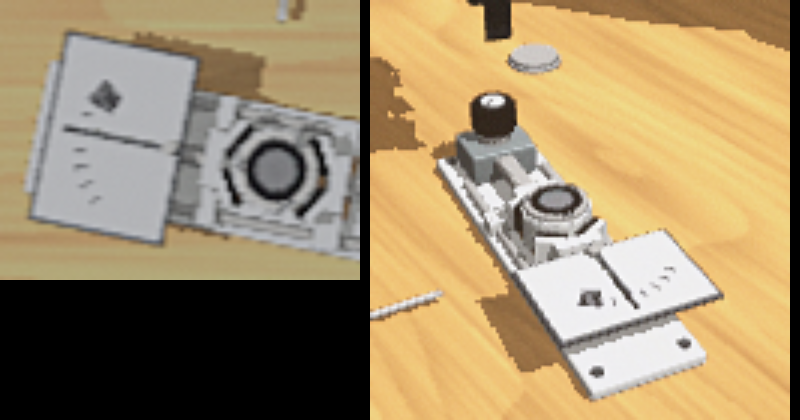

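The needle is on the mark at about 0.82, and the barrel is upright at x ≈ 0, y ≈ 14 mm (expected 6 + 8). The gripper is clear.

```bash
python3 -c "
from plant import r
print(r.finish_job())"
```

```text
the job is handed in; nothing more can be done
None
```

The silver teleconverter is clamped upright in the vise with the gauge needle on the long set mark. I handed the job in at about 25.5 s; it reported no verdict.

I stood it on the cork seat, let go, and turned the knob clockwise in three grasps. The total turn was about 5.5 rad to closing and setting. The first knob grasp was about 4 mm off-centre, with roughly 10 N of side force, so I recentred and regrasped. After that the side force stayed below about 2 N.

Last checks, after letting go and rising clear:
- **Needle:** it reads about 0.82 rad on a target of 0.80, the same as before release within 0.005.
- **Barrel position:** it is about 0 mm off the vise's centre line and 14 mm along it, which fits the 6 mm gap plus 8 mm of spring travel.
- **Barrel height:** its median top height is 61 mm, consistent with standing on the cork.
- **Robot and bystanders:** the tool force is near zero and the gripper is well clear. I touched none of the loose things or blue look-alikes, but did not re-measure their positions.

No final check failed.

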